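# Pack the manicure caddy with the closed containers

### The arm

A 6-joint arm with a two-finger parallel gripper is mounted at the origin on the work surface. World frame = base frame: x ahead of the robot, y to its left, z up, the work surface at z = 0. Lengths are in m, angles in rad, forces in N, time in s.
With the tool pointing down it reaches from about 0.3 to 0.775 m from the base axis. Payload 14.6 kg.
Tool frame: the origin (TCP) lies at the very end of the fingers, on their centre line; the grasp point (between the pads) lies 19 mm behind it; z points along the fingers, y is the line along which they close (so a half turn about z gives the same grasp; the last joint's range is limited). The gripper opens to 94 mm and grips with 3 to 60 N. Pads are 16 mm wide; open, the fingers measure 119 mm over their backs; the gripper's body (75 mm by 177 mm) begins 78 mm behind the grasp point.
Start: joints at [1.172, 0.3, 1.521, -0, 1.321, -0.067], TCP at [0.179, 0.52, 0.205] pointing down, gripper open.
Joint ranges: [-3.03, 3.03], [-0.79, 2.21], [0.23, 2.52], [-1.04, 4.18], [0, 3.07], [-2.55, 2.55]. Speed limits (rad/s): [2.22, 2.22, 2.57, 3.14, 3.14, 3.14].

### API

Orientations are given as [roll, pitch, yaw] about the fixed x, y, z axes, in that order (R = Rz(yaw) Ry(pitch) Rx(roll)).
In Python, from station import ctrl, cams gives the robot as it stands. The module is installed in compiled form; this text tells all that it offers.
- The arm moves only by the tool arm_command, never from a script. Its argument "plan" is a list that holds one entry, the list of rows, each a list of 7 numbers: the shift along the tool's x, y, z in normalised numbers (1 is 750 mm), then the turn, a rotation vector about the tool's x, y, z in fractions of the full range, 1 being 2 pi rad, then the closure, from -1 (fully open) to 1 (shut). A call has 1 to 12 rows; each row is the pose to reach, as a shift and turn from the pose commanded when the call began, along the tool's axes at that moment; what a row does not reach only later rows make up. A row lasts 1/10 s, in which the tool goes at most 50 mm and 8.59 degrees, less where a joint would pass 70% of its speed; a pose out of reach is approached as far as the arm can. No shift or turn number may pass 1 either way. A call with a gripper value outside its range is refused whole. The fingers move at their own pace and stop on an object; "squeeze" is the grip in N (left out, the last holds). Time passes only in rows, so rows that repeat a pose let the fingers close. It gives the time, the measured TCP pose, the force, the opening and the grip force at its end, in the units of the state.
- ctrl.get_obs(): the state, without advancing time (a new reading comes with each control period).
- cams.camera(name): name is "scene" or "side" or "wrist"; returns (picture, depth): 400x640x3 uint8, blue, green, red; 400x640 float32, m along the optical axis (not along the pixel's ray), 0 where there is no reading.
- cams.camera_info(name): a dict with "fx", "fy", "cx", "cy" (pixels), "world_to_cam" (4x4, takes a point from world to camera coordinates). Camera axes: x right, y down, z forward; pixel columns grow to the right and rows downward; lengths in m; the calibration is good to about 2 mm. The wrist camera is an equidistant fisheye: a pixel r from the principal point sees the ray r / f radians off the axis. A picture is of the moment at which its call begins: read the wrist's pose just before it. camera_info takes no time and is no camera call; for the wrist camera it gives the pose at the moment of the call.
- ctrl.hand_in(): hands the job in; it is judged then, once.
The state is a dict: "time_s": time; "qpos": joint angles; "joint_vel": joint speeds; "tau": joint torques, N m; "ee_pos": TCP position; "eef_rot": TCP orientation; "force": force on the tool from outside, world axes, zero at the start; "moment": the same for the moment, N m; "grip_width": finger opening in m; "grip_force": force on a finger pad.
Only numpy, scipy, OpenCV 4.12 (cv2) and the standard library are available. Lean on these libraries where they do the work, as an engineer would, in place of code of your own. Each camera call takes 0.05 s, during which the arm holds its last target. There are 200 camera calls.

### The job

Pack the white caddy for the next client: stand the jar that has its lid on in the wide round holder, the round bottle that has its cap on in the narrow round holder, and the square bottle that has its cap on in the square holder, each upright on the caddy floor. The jar without a lid and the two bottles without caps are still in use: leave those standing where they are, and knock over none of the six.

Things in the scene. Friction and masses are not known exactly. Their poses are not given: they have to be found in the camera images.
- caddy: Low open white plastic tray, 110 mm (its x) by 300 mm (its y), walls 4 mm thick and 18 mm high over the table, floor 4 mm thick; it is fixed to the table and does not move. Three grey holders stand in a row along its y axis, about 86 mm apart, the middle one near the caddy's centre. Origin: centre of its underside, on the table.
- holder_wide: Wide round grey collar inside the caddy, outer diameter 76, inner diameter 70, 12 mm high; for the lidded jar. It is fixed to the caddy; the floor inside it is the caddy's floor. Origin: centre of the holder, on that floor; z up. Which of the three places along the caddy it takes varies.
- holder_narrow: Narrow round grey collar inside the caddy, outer diameter 54, inner diameter 48, 12 mm high; for the capped round bottle. It is fixed to the caddy; the floor inside it is the caddy's floor. Origin: centre of the holder, on that floor; z up. Which of the three places along the caddy it takes varies.
- holder_square: Square grey frame inside the caddy, 58 mm outside, 52 mm inside, 12 mm high, its sides along its x and y axes, which are parallel to the caddy's; for the capped square bottle. It is fixed to the caddy; the floor inside it is the caddy's floor. Origin: centre of the holder, on that floor; z up. Which of the three places along the caddy it takes varies.
- jar_closed: Squat round black jar with its flat black lid on, diameter 54, height 42 mm, straight sides (with a 1 mm steel-coloured seam at 28 to 29 mm), about 70 g. Origin: centre of the underside; z up its axis.
- jar_open: The same black jar without its lid: diameter 54, height 30 mm, a hollow cup with 4 mm walls and a white bottom seen from above. Must stay where it is. Origin: centre of the underside; z up its axis.
- round_closed: Round pink glass nail-polish bottle with its long black cap on: body diameter 32 and straight up to 40 mm, then a shoulder to the cap; the cap is round, 17 mm thick tapering to 15, from 48 to 80 mm height. Total height 80 mm, about 50 g. Origin: centre of the underside; z up its axis.
- round_open: The same round pink bottle without cap: body diameter 32 up to 40 mm, bare pink neck 12 mm thick with a small dark mouth, total height 52 mm. Must stay where it is. Origin: centre of the underside; z up its axis.
- square_closed: Square pink glass nail-polish bottle with its long black cap on: body 36 by 36 mm up to 40 mm, sides along its x and y axes, then a shoulder to the cap; the cap is square, 17 by 17 mm, from 48 to 80 mm height, its sides parallel to the body's. Total height 80 mm, about 60 g. Origin: centre of the underside; z up its axis.
- square_open: The same square pink bottle without cap: body 36 by 36 mm up to 40 mm, sides along its x and y axes, bare pink neck 12 mm thick with a small dark mouth, total height 52 mm. Must stay where it is. Origin: centre of the underside; z up its axis.

How it is judged:
At the end, for the whole second after the job is handed in: Lidded jar in the wide, capped round bottle in the narrow, capped square bottle in the square holder: within 12 mm of its centre, on the caddy floor (4 mm), upright (0.1 rad), at rest. The three open ones upright (0.1 rad), at rest, within 30 mm of their start (horizontal distance between jar_closed and holder_wide below 0.012 m and z of jar_closed in the frame of holder_wide between -0.004 and 0.004 m and angle between each of jar_closed, round_closed, square_closed, jar_open, round_open, square_open's own z axis and vertical below 0.1 rad and linear speed of each of jar_closed, round_closed, square_closed, jar_open, round_open, square_open below 0.02 m/s and horizontal distance between round_closed and holder_narrow below 0.012 m and z of round_closed in the frame of holder_narrow between -0.004 and 0.004 m and horizontal distance between square_closed and holder_square below 0.012 m and z of square_closed in the frame of holder_square between -0.004 and 0.004 m and distance of each of jar_open, round_open, square_open from where it was at the start of the episode below 0.03 m); the robot touches nothing.
It fails at once if one of the six jars and bottles is knocked over (leans more than 0.8 rad) (angle between any of jar_closed, jar_open, round_closed, round_open, square_closed, square_open's own z axis and vertical above 0.8 rad).
It fails at once if a lidless jar or capless bottle is moved more than 40 mm from its place (distance of any of jar_open, round_open, square_open from where it was at the start of the episode above 0.04 m).
It also fails if it takes over 80 s, if anything falls off the work surface, if the arm or the gripper's body presses on something with over 40 N, if the wrist force passes 120 N, or if a joint passes its speed limit or range.

## Working session

There is one attempt and no reset: what is moved stays moved. The work goes in short steps, Python scripts to look and compute and a tool call to move; the robot and the scene stay as the last step left them, time stands still between calls to the robot, and variables do not carry over. Pictures are saved under pics/ and viewed, at most 14 in all, crops included, and the job is handed in when it is done.

Besides the shell and the picture viewer there is one more tool, called after "Emit:" as name([rows], argument=value, ...), one row to a line, values as JSON. arm_command: Moves the arm, as the interface text tells. Its arguments: {"type":"object","properties":{"plan":{"type":"array"},"squeeze":{"type":"number"}},"required":["plan"]}

```bash
mkdir -p pics; python3 - <<'E'
from station import ctrl,cams
import cv2,numpy as np
o=ctrl.get_obs();print(o['time_s'],o['ee_pos'],o['eef_rot'],o['grip_width'])
for n in('scene','side'):
    p,d=cams.camera(n);cv2.imwrite(f'pics/{n}0.png',p);np.save(f'pics/{n}0.npy',d)
    i=cams.camera_info(n);print(n,i['fx'],i['fy'],i['cx'],i['cy'],np.round(np.linalg.inv(i['world_to_cam']),3).tolist())
E
```

```text
0.0 [0.17905879 0.51973554 0.20487299] [-3.14040622e+00 -6.95970180e-05  2.80976915e+00] 0.09407009702188134
scene 408.97531285519574 408.97531285519574 328.7884747302763 193.6650538864079 [[0.692, 0.538, -0.481, 0.918], [0.722, -0.521, 0.456, -0.374], [-0.006, -0.663, -0.749, 0.667], [0.0, 0.0, 0.0, 1.0]]
side 385.9923622763127 385.9923622763127 324.5951395824714 200.84683910428421 [[0.81, -0.411, 0.419, 0.222], [-0.587, -0.56, 0.585, -0.463], [-0.006, -0.719, -0.695, 0.559], [0.0, 0.0, 0.0, 1.0]]
```

View pics/scene0.png

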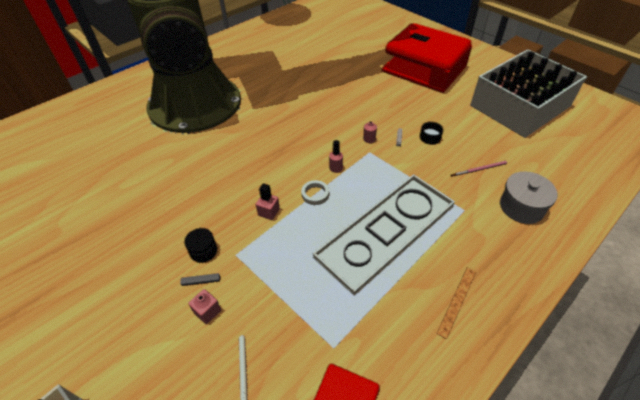

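View pics/side0.png

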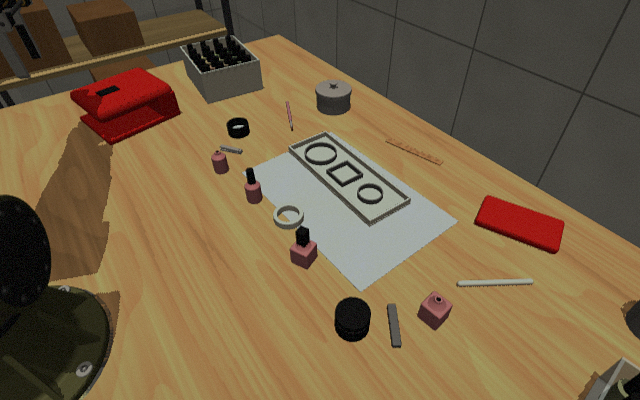

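The scene view shows:
- lidded jar (201,245)
- open square (204,306)
- capped square (267,203)
- capped round (336,157)
- open round (370,131)
- open jar (431,132)
- holders: wide (414,204), square (386,228), narrow (358,253)

The side view shows the same items at:
- lidded jar (352,318)
- capped square (303,248)
- capped round (252,187)
- holders: (320,154), (344,174), (370,193)

I'll enlarge both views to read the pixels more closely.

```bash
python3 - <<'E'
import cv2,numpy as np
def crop(n,x,y,w,h,k):
    p=cv2.imread(f'pics/{n}0.png')[y:y+h,x:x+w]
    p=cv2.resize(p,None,fx=k,fy=k,interpolation=cv2.INTER_CUBIC);p=cv2.convertScaleAbs(p,alpha=1.2,beta=25)
    for i in range(0,w,20):
        cv2.line(p,(i*k,0),(i*k,6),(0,0,255),1);cv2.putText(p,str(x+i),(i*k,16),0,.35,(0,0,255))
    for i in range(0,h,20):
        cv2.line(p,(0,i*k),(6,i*k),(0,0,255),1);cv2.putText(p,str(y+i),(8,i*k+4),0,.35,(0,0,255))
    return p
cv2.imwrite('pics/sc_a.png',crop('scene',300,120,170,180,4)[:600,:])
cv2.imwrite('pics/sc_a.png',cv2.resize(crop('scene',300,130,170,170,4),None,fx=.88,fy=.88))
cv2.imwrite('pics/sc_b.png',crop('scene',170,150,190,140,4))
cv2.imwrite('pics/si_a.png',crop('side',240,110,180,120,4))
cv2.imwrite('pics/si_b.png',crop('side',230,160,160,190,3))
E
```

```text
(no output)
```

View pics/sc_a.png

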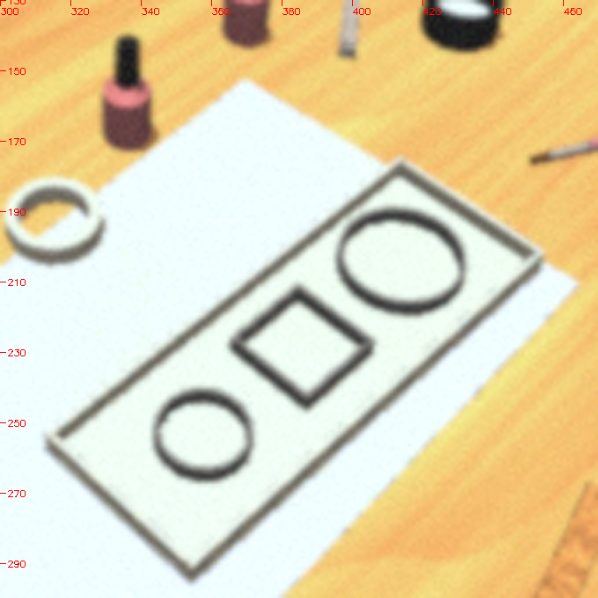

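View pics/sc_b.png

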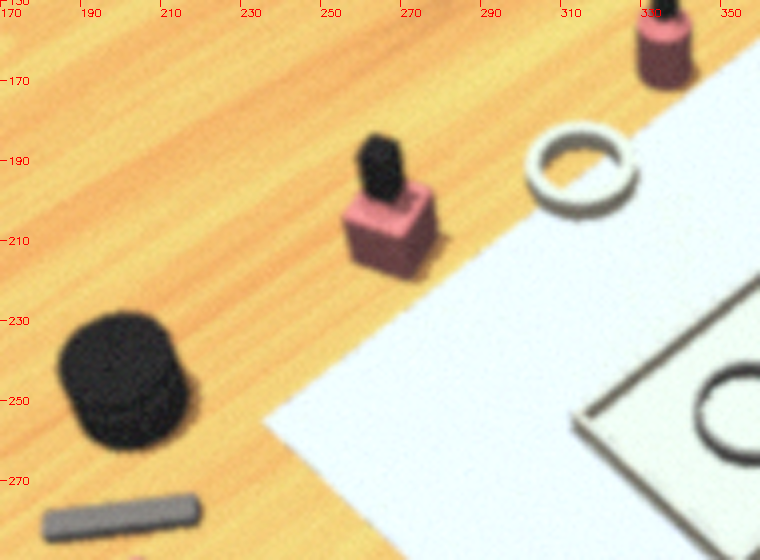

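View pics/si_a.png

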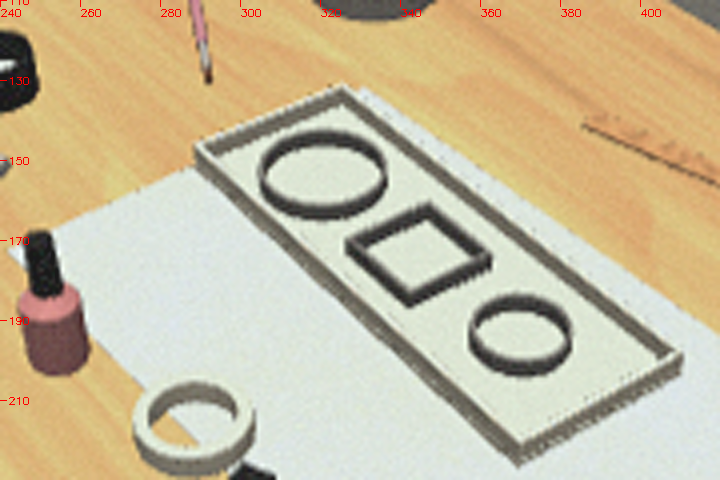

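View pics/si_b.png

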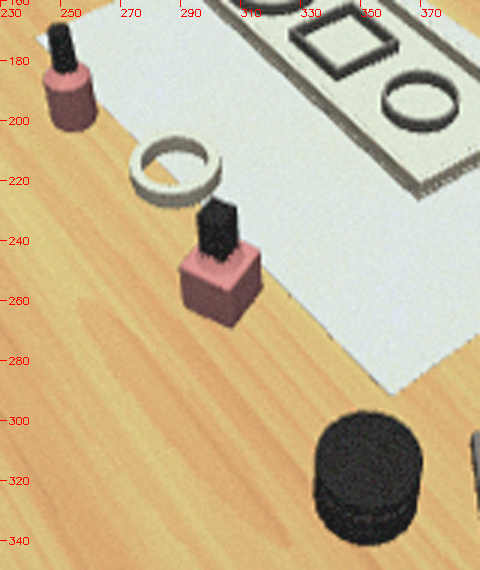

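```bash
cat > h.py <<'E'
import numpy as np
from station import ctrl,cams
def ray(n,u,v,info=None):
    i=info or cams.camera_info(n);T=np.linalg.inv(i['world_to_cam'])
    a,b=(u-i['cx'])/i['fx'],(v-i['cy'])/i['fy']
    if n=='wrist':
        r=np.hypot(a,b);s=np.sin(r)/r if r>1e-9 else 1;d=np.array([a*s,b*s,np.cos(r)])
    else:d=np.array([a,b,1.])
    d=T[:3,:3]@d;return T[:3,3],d/np.linalg.norm(d)
def tri(rays):
    A=sum(np.eye(3)-np.outer(d,d) for _,d in rays);b=sum((np.eye(3)-np.outer(d,d))@o for o,d in rays)
    x=np.linalg.solve(A,b);return x,max(np.linalg.norm(np.cross(x-o,d)) for o,d in rays)
def atz(r,z):
    o,d=r;return o+d*(z-o[2])/d[2]
E
python3 - <<'E'
from h import *
P=dict(wide=((413.9,204.1),(320.75,153.4),.010),narrow=((357.5,253.4),(370.1,193.75),.010),square=((385.8,228.6),(344.7,173.6),.010),
rc_top=((336.1,141.4),(249.75,168.5),.08),rc_bot=((336.1,168),(254.3,198),0),sq_top=((265.25,186.75),(302.7,228.7),.08),sq_sh=((267.1,200),(303.7,246),.04),jar=((198.75,238.75),(352.7,311),.042))
for k,(a,b,z) in P.items():
    ra,rb=ray('scene',*a),ray('side',*b);x,e=tri([ra,rb]);print(k,np.round(x*1000,1),round(e*1000,1),np.round(atz(ra,z)*1000)[:2],np.round(atz(rb,z)*1000)[:2])
def edges(n,pts,z):
    q=[atz(ray(n,*p),z)[:2] for p in pts]
    for a,b in zip(q,q[1:]):d=b-a;print(n,np.round(np.hypot(*d)*1000),round(np.degrees(np.arctan2(d[1],d[0]))%90,1))
B=lambda x,y:(170+x/4,150+y/4)
S=lambda x,y:(230+x/3,160+y/3)
edges('scene',[B(344,213),B(388,236),B(433,187)],.04);edges('side',[S(180,268),S(233,290),S(262,248)],.04)
A=lambda x,y:(300+x/3.52,130+y/3.52);C=lambda x,y:(240+x/4,110+y/4)
print('caddy');edges('scene',[A(229,346),A(307,410),A(375,347),A(299,285),A(229,346)],.01);edges('side',[C(345,245),C(410,307),C(492,262),C(430,202),C(345,245)],.01)
edges('scene',[A(50,434),A(401,160),A(543,255)],.018);edges('side',[C(195,145),C(520,450),C(682,352)],.018)
for n,u,v in(('scene',370,132),('scene',431,133),('scene',204,303),('scene',315,190)):print(np.round(atz(ray(n,u,v),.02)*1000))
E
```

```text
wide [640.2 134.3   9.7] 0.6 [641. 133.] [640. 135.]
narrow [642.5 -39.7   9.8] 0.4 [643. -40.] [642. -39.]
square [640.9  44.    8.7] 0.5 [642.  43.] [640.  43.]
rc_top [444.8  96.7  83.3] 0.5 [443.  99.] [446. 101.]
rc_bot [444.3  98.5   2.1] 1.3 [444.  98.] [445. 102.]
sq_top [442.  -93.6  81.4] 0.6 [441. -94.] [443. -92.]
sq_sh [440.3 -94.7  39.9] 0.5 [440. -94.] [440. -95.]
jar [ 428.8 -245.    43.5] 1.1 [ 428. -246.] [ 429. -243.]
scene 28.0 13.7
scene 38.0 14.7
side 35.0 26.8
side 34.0 26.5
caddy
scene 59.0 88.7
scene 60.0 1.2
scene 60.0 86.8
scene 62.0 1.6
side 62.0 87.7
side 59.0 2.5
side 62.0 84.8
side 62.0 2.1
scene 295.0 89.4
scene 107.0 89.1
side 300.0 88.9
side 111.0 1.5
[427. 230.  20.]
[533. 334.  20.]
[ 533. -307.   20.]
[474.   6.  20.]
```

Units first: shifts go in shares of 750 mm and turns go in shares of 2 pi rad. So -389 mm is -0.5187, -312 mm is -0.416, 1.239 rad is 0.1972.

Emit:
arm_command([
  [[-0.5187, -0.416, 0, 0, 0, 0.1972, -1], [-0.5187, -0.416, 0, 0, 0, 0.1972, -1], [-0.5187, -0.416, 0, 0, 0, 0.1972, -1], [-0.5187, -0.416, 0, 0, 0, 0.1972, -1], [-0.5187, -0.416, 0, 0, 0, 0.1972, -1], [-0.5187, -0.416, 0, 0, 0, 0.1972, -1], [-0.5187, -0.416, 0, 0, 0, 0.1972, -1], [-0.5187, -0.416, 0, 0, 0, 0.1972, -1], [-0.5187, -0.416, 0, 0, 0, 0.1972, -1], [-0.5187, -0.416, 0, 0, 0, 0.1972, -1], [-0.5187, -0.416, 0, 0, 0, 0.1972, -1], [-0.5187, -0.416, 0, 0, 0, 0.1972, -1]],
])

```text
time_s: 1.3
ee_pos: [0.4453, 0.0976, 0.205]
eef_rot: [-3.141, 0.0, 1.569]
force: [1.0, 0.2, 0.5]
grip_width: 0.0939
grip_force: 0.0
```

Emit:
arm_command([
  [[0, 0, 0, 0, 0, 0, -1], [0, 0, 0, 0, 0, 0, -1]],
])

```text
time_s: 1.5
ee_pos: [0.4448, 0.0993, 0.2055]
eef_rot: [-3.142, -0.0, 1.573]
force: [-0.0, 0.2, -1.4]
grip_width: 0.0939
grip_force: 0.0
```

```bash
python3 - <<'E'
from h import *
import cv2
o=ctrl.get_obs();print(o['time_s'],o['ee_pos'],o['eef_rot'])
i=cams.camera_info('wrist');print(i)
p,d=cams.camera('wrist');cv2.imwrite('pics/w1.png',cv2.convertScaleAbs(p,alpha=1.2,beta=25))
E
```

```text
1.5 [0.444809   0.09933568 0.20547682] [-3.14156738e+00 -8.40657152e-05  1.57258892e+00]
{'fx': 309.70691628693146, 'fy': 309.70691628693146, 'cx': 315.3559777266396, 'cy': 194.1539220256997, 'world_to_cam': array([[ 0.99999451,  0.00222945,  0.00245214, -0.4451164 ],
       [ 0.00145621, -0.96023633,  0.27918464,  0.06646027],
       [ 0.00297706, -0.27917954, -0.96023431,  0.41890731],
       [ 0.        ,  0.        ,  0.        ,  1.        ]])}
```

View pics/w1.png

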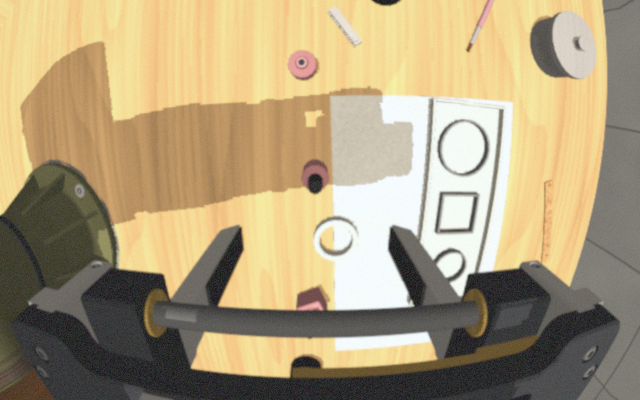

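The wrist view shows the round cap at about (315,185), its body at (315,173), the wide holder at (463,147) and the square holder at (457,212). I'll cross-check these.

```bash
python3 - <<'E'
from h import *
for k,w,s,e,z in(('rc',(315.5,185),(336.1,141.4),(249.75,168.5),.08),('wide',(463,147),(413.9,204.1),(320.75,153.4),.01),('sq',(457,212.5),(385.8,228.6),(344.7,173.6),.01)):
    r=ray('wrist',*w);x,er=tri([r,ray('scene',*s),ray('side',*e)]);print(k,np.round(x*1000,1),round(er*1000,1),np.round(atz(r,z)*1000,1))
for n,ps in(('scene',((181,283),(219,275))),('side',((390,304),(396,347)))):print([np.round(atz(ray(n,*p),.005)*1000)[:2] for p in ps])
E
```

```text
rc [444.5 100.6  80.2] 2.7 [444.9 102.8  80. ]
wide [640.4 136.3   7.9] 1.4 [639.1 137.6  10. ]
sq [641.5  45.1   8. ] 1.3 [641.3  46.6  10. ]
[array([ 462., -314.]), array([ 496., -255.])]
[array([ 501., -253.]), array([ 459., -311.])]
```

In the tool's units: 158 mm is 0.2107, 155 mm is 0.2067.

Emit:
arm_command([
  [[0.0013, 0, 0.0533, 0, 0, 0, -1], [0.0013, 0, 0.1067, 0, 0, 0, -1], [0.0013, 0, 0.1533, 0, 0, 0, -1], [0.0013, 0, 0.1867, 0, 0, 0, -1], [0.0013, 0, 0.2067, 0, 0, 0, -1], [0.0013, 0, 0.2107, 0, 0, 0, -1], [0.0013, 0, 0.2107, 0, 0, 0, 1], [0.0013, 0, 0.2107, 0, 0, 0, 1], [0.0013, 0, 0.2107, 0, 0, 0, 1], [0.0013, 0, 0.2107, 0, 0, 0, 1], [0.0013, 0, 0.2107, 0, 0, 0, 1], [0.0013, 0, 0.2107, 0, 0, 0, 1]],
], squeeze=15)

```text
time_s: 2.75
ee_pos: [0.4454, 0.0993, 0.0476]
eef_rot: [3.141, -0.0, 1.571]
force: [-0.0, -0.5, -0.4]
grip_width: 0.0499
grip_force: 0.0
```

Emit:
arm_command([
  [[0, 0, 0, 0, 0, 0, 1], [0, 0, 0, 0, 0, 0, 1], [0, 0, 0, 0, 0, 0, 1], [0, 0, 0, 0, 0, 0, 1], [0, 0, 0, 0, 0, 0, 1], [0, 0, 0, 0, 0, 0, 1], [0, 0, 0, 0, 0, 0, 1], [0, 0, 0, 0, 0, 0, 1], [0, 0, 0, 0, 0, 0, 1]],
])

```text
time_s: 3.65
ee_pos: [0.4453, 0.0993, 0.0474]
eef_rot: [-3.142, 0.0, 1.571]
force: [-0.4, 0.7, -1.7]
grip_width: 0.0158
grip_force: 15.0
```

Emit:
arm_command([
  [[0, 0, -0.0267, 0, 0, 0, 1], [0, 0, -0.0733, 0, 0, 0, 1], [0, 0, -0.1067, 0, 0, 0, 1], [-0.0333, 0.0467, -0.1067, 0, 0, 0, 1], [-0.0667, 0.0933, -0.1067, 0, 0, 0, 1], [-0.1, 0.1413, -0.1067, 0, 0, 0, 1], [-0.1333, 0.188, -0.1067, 0, 0, 0, 1], [-0.1627, 0.2307, -0.1067, 0, 0, 0, 1], [-0.1787, 0.2533, -0.1067, 0, 0, 0, 1], [-0.1853, 0.2627, -0.1067, 0, 0, 0, 1], [-0.1853, 0.2627, -0.1067, 0, 0, 0, 1], [-0.1853, 0.2627, -0.1067, 0, 0, 0, 1]],
])

```text
time_s: 4.85
ee_pos: [0.6416, -0.039, 0.1274]
eef_rot: [-3.141, -0.0, 1.571]
force: [-0.3, 0.2, -0.3]
grip_width: 0.0157
grip_force: 15.0
```

```bash
python3 - <<'E'
from h import *
import cv2
o=ctrl.get_obs();print(o['time_s'],o['ee_pos'],o['eef_rot'],o['grip_width'])
def c(n,x,y,w,h,k):
    p,d=cams.camera(n);return cv2.resize(cv2.convertScaleAbs(p[y:y+h,x:x+w],alpha=1.2,beta=25),None,fx=k,fy=k)
a=c('scene',280,160,200,150,2);b=c('side',280,90,200,150,2)
w=cv2.convertScaleAbs(cams.camera('wrist')[0],alpha=1.2,beta=25)[100:400,:]
cv2.imwrite('pics/m1.png',np.vstack([np.hstack([a,b]),cv2.copyMakeBorder(w,0,0,0,160,0)]))
E
```

```text
4.85 [ 0.64164329 -0.03900927  0.12738238] [-3.14106599e+00 -1.16234622e-04  1.57131134e+00] 0.015704185047851035
```

View pics/m1.png

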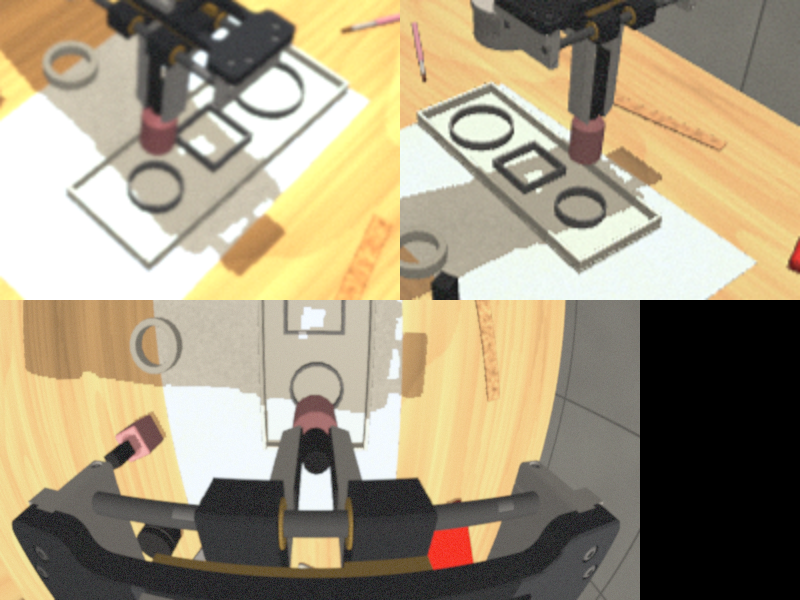

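The bottle hangs upright above the narrow collar. Next I'll lower it and release.

In the tool's units: 76 mm is 0.1013, 75.5 mm is 0.1007.

Emit:
arm_command([
  [[-0.0013, 0, 0.0333, 0, 0, 0, 1], [-0.0013, 0, 0.06, 0, 0, 0, 1], [-0.0013, 0, 0.0773, 0, 0, 0, 1], [-0.0013, 0, 0.088, 0, 0, 0, 1], [-0.0013, 0, 0.0947, 0, 0, 0, 1], [-0.0013, 0, 0.0987, 0, 0, 0, 1], [-0.0013, 0, 0.1007, 0, 0, 0, 1], [-0.0013, 0, 0.1013, 0, 0, 0, 1], [-0.0013, 0, 0.1013, 0, 0, 0, 1]],
])

```text
time_s: 5.9
ee_pos: [0.6425, -0.0407, 0.0518]
eef_rot: [3.141, 0.0, 1.571]
force: [0.2, 0.2, -1.1]
grip_width: 0.0162
grip_force: 15.0
```

In the tool's units: -140 mm is -0.1867, -110 mm is -0.1467.

Emit:
arm_command([
  [[0, 0, 0, 0, 0, 0, 0], [0, 0, 0, 0, 0, 0, 0], [0, 0, 0, 0, 0, 0, 0], [0, 0, 0, 0, 0, 0, 0], [0, 0, 0, 0, 0, 0, 0], [0, 0, -0.04, 0, 0, 0, 0], [0, 0, -0.0933, 0, 0, 0, 0], [0, 0, -0.1467, 0, 0, 0, 0], [0, 0, -0.1867, 0, 0, 0, -1], [0, 0, -0.1867, 0, 0, 0, -1]],
])

```text
time_s: 6.9
ee_pos: [0.6438, -0.0409, 0.1965]
eef_rot: [3.134, 0.001, 1.571]
force: [0.5, 0.1, 0.0]
grip_width: 0.0595
grip_force: 0.0
```

In the tool's units: -201 mm is -0.268, -190 mm is -0.2533.

Emit:
arm_command([
  [[-0.0133, -0.0507, 0, 0, 0, 0, -1], [-0.0293, -0.1067, 0, 0, 0, 0, -1], [-0.044, -0.1667, 0, 0, 0, 0, -1], [-0.0573, -0.22, 0, 0, 0, 0, -1], [-0.0667, -0.2533, 0, 0, 0, 0, -1], [-0.0707, -0.268, 0, 0, 0, 0, -1], [-0.0707, -0.268, 0, 0, 0, 0, -1], [-0.0707, -0.268, 0, 0, 0, 0, -1], [-0.0707, -0.268, 0, 0, 0, 0, -1]],
])

```text
time_s: 7.8
ee_pos: [0.4422, -0.0935, 0.1912]
eef_rot: [-3.141, -0.0, 1.571]
force: [-0.1, 0.9, 0.2]
grip_width: 0.0941
grip_force: 0.0
```

```bash
python3 - <<'E'
from h import *
import cv2
o=ctrl.get_obs();print(o['time_s'],o['ee_pos'],o['eef_rot'])
w,d=cams.camera('wrist');i=cams.camera_info('wrist');np.savez('pics/w2.npz',**i)
k=6;x,y=255,130
a=cv2.resize(cv2.convertScaleAbs(w[y:y+95,x:x+120],alpha=1.2,beta=25),None,fx=k,fy=k,interpolation=cv2.INTER_CUBIC)
cv2.imwrite('pics/w2.png',a)
s=[cams.camera(n)[0] for n in('scene','side')]
cv2.imwrite('pics/s2.png',np.hstack([cv2.resize(cv2.convertScaleAbs(q,alpha=1.2,beta=25),None,fx=3,fy=3) for q in (s[0][190:290,300:430],s[1][130:230,300:430])]))
E
```

```text
7.8 [ 0.44216366 -0.09347792  0.19116101] [-3.14126842e+00 -1.61774694e-04  1.57128807e+00]
```

View pics/w2.png

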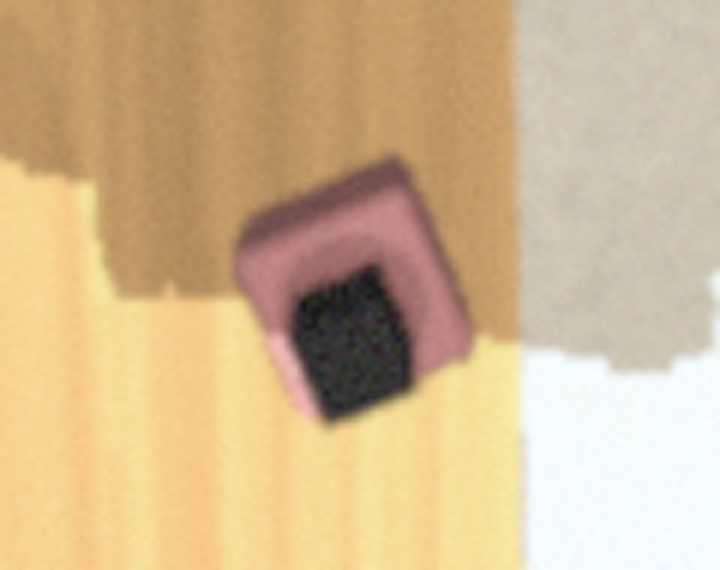

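View pics/s2.png

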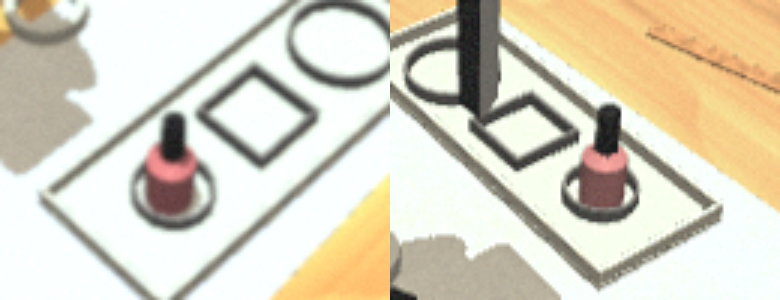

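The round bottle stands in the narrow collar. In the wrist crop (6x, offset 255,130), the cap-top edge runs (323,424)-(413,385) and the body-top corners are (240,262), (405,195) and (472,350).

```bash
python3 - <<'E'
from h import *
i=dict(np.load('pics/w2.npz'))
W=lambda x,y,z:atz(ray('wrist',255+x/6,130+y/6,i),z)
def an(a,b):
    d=b-a;print(round(np.hypot(*d[:2])*1000,1),round(np.degrees(np.arctan2(d[1],d[0])),1))
an(W(323,424,.08),W(413,385,.08));an(W(240,258,.041),W(402,190,.041));an(W(402,190,.041),W(472,350,.041))
print(np.round(W(362,378,.08)*1000,1),np.round((W(240,258,.041)+W(472,350,.041))*500,1))
E
```

```text
16.1 24.4
31.9 23.1
32.5 -66.3
[441.8 -94.3  80. ] [440.9 -91.5  41. ]
```

In the tool's units: 144 mm is 0.192, 100 mm is 0.1333, -0.414 rad is -0.0659.

Emit:
arm_command([
  [[0, -0.0013, 0, 0, 0, -0.0223, 0], [0, -0.0013, 0.0133, 0, 0, -0.0446, 0], [0, -0.0013, 0.04, 0, 0, -0.0659, 0], [0, -0.0013, 0.0867, 0, 0, -0.0659, 0], [0, -0.0013, 0.1333, 0, 0, -0.0659, 0], [0, -0.0013, 0.1667, 0, 0, -0.0659, 0], [0, -0.0013, 0.184, 0, 0, -0.0659, 0], [0, -0.0013, 0.1907, 0, 0, -0.0659, 0], [0, -0.0013, 0.192, 0, 0, -0.0659, 0], [0, -0.0013, 0.192, 0, 0, -0.0659, 1], [0, -0.0013, 0.192, 0, 0, -0.0659, 1], [0, -0.0013, 0.192, 0, 0, -0.0659, 1]],
])

```text
time_s: 9.15
ee_pos: [0.4406, -0.0938, 0.048]
eef_rot: [3.141, 0.001, 1.985]
force: [0.2, 0.8, 0.2]
grip_width: 0.0261
grip_force: 0.0
```

Emit:
arm_command([
  [[0, 0, 0, 0, 0, 0, 1], [0, 0, 0, 0, 0, 0, 1], [0, 0, 0, 0, 0, 0, 1], [0, 0, 0, 0, 0, 0, 1], [0, 0, 0, 0, 0, 0, 1], [0, 0, 0, 0, 0, 0, 1], [0, 0, 0, 0, 0, 0, 1], [0, 0, 0, 0, 0, 0, 1], [0, 0, 0, 0, 0, 0, 1]],
])

```text
time_s: 10.05
ee_pos: [0.4405, -0.0938, 0.0478]
eef_rot: [3.141, 0.0, 1.985]
force: [-1.8, 0.7, 5.3]
grip_width: 0.0167
grip_force: 15.0
```

In the tool's units: 240 mm is 0.32, 228 mm is 0.304, 0.4 rad is 0.0637.

Emit:
arm_command([
  [[0, 0, -0.0267, 0, 0, 0, 1], [0, 0, -0.0733, 0, 0, 0, 1], [0, 0, -0.1067, 0, 0, 0, 1], [0.0093, 0.0507, -0.1133, 0, 0, 0.0159, 1], [0.02, 0.104, -0.1133, 0, 0, 0.0318, 1], [0.0307, 0.16, -0.1133, 0, 0, 0.0477, 1], [0.0413, 0.216, -0.1133, 0, 0, 0.0637, 1], [0.052, 0.2693, -0.1133, 0, 0, 0.0637, 1], [0.0587, 0.304, -0.1133, 0, 0, 0.0637, 1], [0.0613, 0.32, -0.1133, 0, 0, 0.0637, 1], [0.0613, 0.32, -0.1133, 0, 0, 0.0637, 1], [0.0613, 0.32, -0.1133, 0, 0, 0.0637, 1]],
])

```text
time_s: 11.25
ee_pos: [0.641, 0.0447, 0.1319]
eef_rot: [-3.141, 0.0, 1.585]
force: [-0.7, -0.5, -0.3]
grip_width: 0.0171
grip_force: 15.0
```

```bash
python3 - <<'E'
from h import *
import cv2
o=ctrl.get_obs();print(o['time_s'],o['ee_pos'],o['eef_rot'],o['grip_width'])
def c(n,x,y,w,h,k):
    p,d=cams.camera(n);return cv2.resize(cv2.convertScaleAbs(p[y:y+h,x:x+w],alpha=1.2,beta=25),None,fx=k,fy=k)
cv2.imwrite('pics/m2.png',np.hstack([c('scene',320,140,130,140,3),c('side',290,80,130,140,3)]))
E
```

```text
11.25 [0.64098934 0.04472199 0.13192403] [-3.14057362e+00  8.24891852e-05  1.58485495e+00] 0.017075145368623472
```

View pics/m2.png

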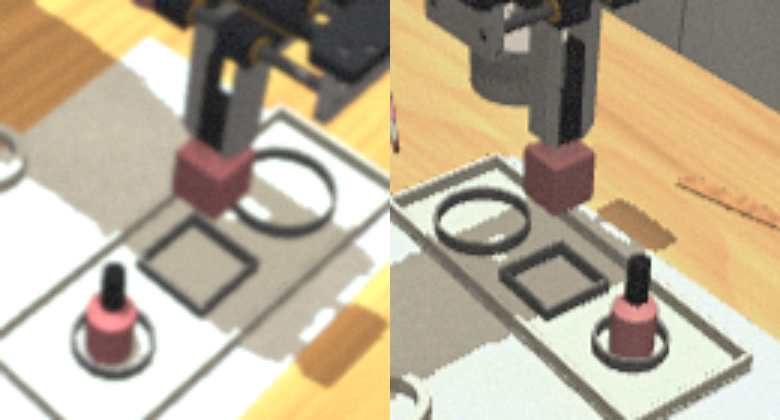

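The square bottle is upright and aligned above the square frame. Lowering it now.

Emit:
arm_command([
  [[0, 0, 0.0333, 0, 0, 0, 1], [0, 0, 0.0627, 0, 0, 0, 1], [0, 0, 0.0813, 0, 0, 0, 1], [0, 0, 0.092, 0, 0, 0, 1], [0, 0, 0.0987, 0, 0, 0, 1], [0, 0, 0.1027, 0, 0, 0, 1], [0, 0, 0.1053, 0, 0, 0, 1], [0, 0, 0.1067, 0, 0, 0, 1], [0, 0, 0.1067, 0, 0, 0, 1]],
])

```text
time_s: 12.25
ee_pos: [0.6417, 0.045, 0.0527]
eef_rot: [3.141, 0.0, 1.585]
force: [-0.3, 0.4, -0.6]
grip_width: 0.0168
grip_force: 15.0
```

In the tool's units: -140 mm is -0.1867, -110 mm is -0.1467.

Emit:
arm_command([
  [[0, 0, 0, 0, 0, 0, 0], [0, 0, 0, 0, 0, 0, 0], [0, 0, 0, 0, 0, 0, 0], [0, 0, 0, 0, 0, 0, 0], [0, 0, 0, 0, 0, 0, 0], [0, 0, -0.04, 0, 0, 0, 0], [0, 0, -0.0933, 0, 0, 0, 0], [0, 0, -0.1467, 0, 0, 0, 0], [0, 0, -0.1867, 0, 0, 0, -1], [0, 0, -0.1867, 0, 0, 0, -1]],
])

```text
time_s: 13.25
ee_pos: [0.643, 0.045, 0.1975]
eef_rot: [3.134, -0.0, 1.585]
force: [-0.4, -0.3, 1.0]
grip_width: 0.0598
grip_force: 0.0
```

In the tool's units: -286 mm is -0.3813, -192 mm is -0.256, -0.6 rad is -0.0955.

Emit:
arm_command([
  [[-0.04, -0.0307, 0, 0, 0, -0.0159, -1], [-0.0907, -0.068, 0, 0, 0, -0.0318, -1], [-0.1413, -0.1067, 0, 0, 0, -0.0477, -1], [-0.192, -0.1453, 0, 0, 0, -0.0637, -1], [-0.2427, -0.184, 0, 0, 0, -0.0796, -1], [-0.2933, -0.2213, 0, 0, 0, -0.0955, -1], [-0.34, -0.256, 0, 0, 0, -0.0955, -1], [-0.3707, -0.28, 0, 0, 0, -0.0955, -1], [-0.3813, -0.288, 0, 0, 0, -0.0955, -1], [-0.3813, -0.288, 0, 0, 0, -0.0955, -1], [-0.3813, -0.288, 0, 0, 0, -0.0955, -1]],
])

```text
time_s: 14.35
ee_pos: [0.4301, -0.2433, 0.1921]
eef_rot: [3.142, -0.0, 2.185]
force: [0.2, 0.3, -0.1]
grip_width: 0.0939
grip_force: 0.0
```

```bash
python3 - <<'E'
from h import *
import cv2
o=ctrl.get_obs();print(o['time_s'],o['ee_pos'],o['eef_rot'])
i=cams.camera_info('wrist');w,d=cams.camera('wrist');np.savez('pics/w3.npz',**i)
s=[cams.camera(n)[0] for n in('scene','side')]
f=lambda q:cv2.convertScaleAbs(q,alpha=1.2,beta=25)
cv2.imwrite('pics/w3.png',np.vstack([f(w[50:350]),np.pad(np.hstack([cv2.resize(f(q),None,fx=2.4,fy=2.4) for q in (s[0][180:290,310:440],s[1][120:230,290:420])]),((0,0),(0,16),(0,0)))[:, :640]]))
E
```

```text
14.35 [ 0.43005043 -0.24331819  0.19214566] [ 3.14154762e+00 -4.55995467e-04  2.18514311e+00]
```

View pics/w3.png

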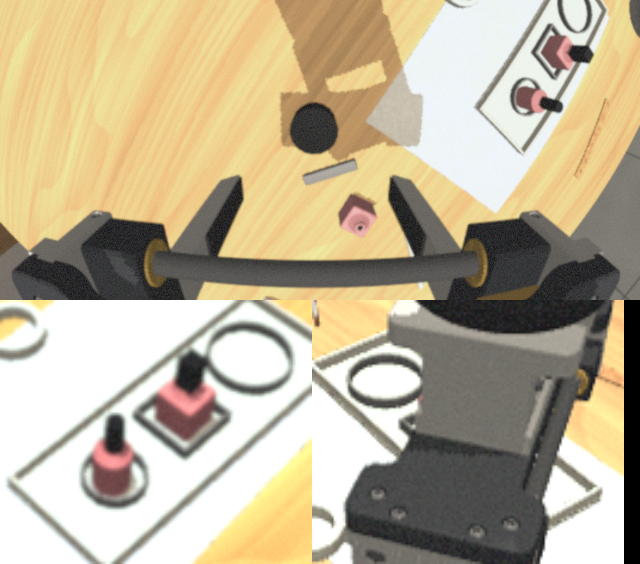

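Both bottles are seated. The lidded jar appears at (314,128) in this picture, directly under the tool, and the grey bar is clear of the finger line. I'll descend and grip.

In the tool's units: 175 mm is 0.2333, 172 mm is 0.2293.

Emit:
arm_command([
  [[0, 0, 0.04, 0, 0, 0, -1], [0, 0, 0.1, 0, 0, 0, -1], [0, 0, 0.1533, 0, 0, 0, -1], [0, 0, 0.1933, 0, 0, 0, -1], [0, 0, 0.2173, 0, 0, 0, -1], [0, 0, 0.2293, 0, 0, 0, -1], [0, 0, 0.2333, 0, 0, 0, -1], [0, 0, 0.2333, 0, 0, 0, 1], [0, 0, 0.2333, 0, 0, 0, 1], [0, 0, 0.2333, 0, 0, 0, 1], [0, 0, 0.2333, 0, 0, 0, 1], [0, 0, 0.2333, 0, 0, 0, 1]],
])

```text
time_s: 15.7
ee_pos: [0.4297, -0.2441, 0.0178]
eef_rot: [3.141, 0.001, 2.185]
force: [-0.3, -0.7, 0.3]
grip_width: 0.0572
grip_force: 0.0
```

Emit:
arm_command([
  [[0, 0, 0, 0, 0, 0, 1], [0, 0, 0, 0, 0, 0, 1], [0, 0, 0, 0, 0, 0, 1], [0, 0, 0, 0, 0, 0, 1], [0, 0, 0, 0, 0, 0, 1]],
])

```text
time_s: 16.2
ee_pos: [0.4296, -0.2441, 0.0177]
eef_rot: [3.142, 0.0, 2.185]
force: [-1.6, 1.5, 6.0]
grip_width: 0.0535
grip_force: 15.0
```

In the tool's units: 267 mm is 0.356, 232 mm is 0.3093, 0.6 rad is 0.0955.

Emit:
arm_command([
  [[0, 0, -0.0267, 0, 0, 0, 1], [0, 0, -0.0733, 0, 0, 0, 1], [0, 0, -0.12, 0, 0, 0, 1], [0, 0, -0.16, 0, 0, 0, 1], [0.0133, 0.028, -0.16, 0, 0, 0.0159, 1], [0.0333, 0.0693, -0.16, 0, 0, 0.0318, 1], [0.056, 0.1173, -0.16, 0, 0, 0.0477, 1], [0.0787, 0.1653, -0.16, 0, 0, 0.0637, 1], [0.1027, 0.2133, -0.16, 0, 0, 0.0796, 1], [0.1253, 0.2613, -0.16, 0, 0, 0.0955, 1], [0.148, 0.3093, -0.16, 0, 0, 0.0955, 1], [0.1707, 0.356, -0.16, 0, 0, 0.0955, 1]],
])

```text
time_s: 17.4
ee_pos: [0.5745, 0.0161, 0.1371]
eef_rot: [-3.141, -0.0, 1.585]
force: [0.2, -0.3, -0.4]
grip_width: 0.0536
grip_force: 15.0
```

In the tool's units: 120 mm is 0.16, 113 mm is 0.1507.

Emit:
arm_command([
  [[0.04, 0.0227, 0, 0, 0, 0, 1], [0.0867, 0.0493, 0, 0, 0, 0, 1], [0.1267, 0.072, 0, 0, 0, 0, 1], [0.1507, 0.0853, 0, 0, 0, 0, 1], [0.16, 0.0907, 0, 0, 0, 0, 1], [0.16, 0.0907, 0, 0, 0, 0, 1], [0.16, 0.0907, 0, 0, 0, 0, 1]],
])

```text
time_s: 18.1
ee_pos: [0.64, 0.1344, 0.1372]
eef_rot: [-3.141, 0.0, 1.584]
force: [0.8, -0.4, -1.0]
grip_width: 0.0534
grip_force: 15.0
```

```bash
python3 - <<'E'
from h import *
import cv2
o=ctrl.get_obs();print(o['time_s'],o['ee_pos'],o['eef_rot'],o['grip_width'])
def c(n,x,y,w,h,k):
    p,d=cams.camera(n);return cv2.resize(cv2.convertScaleAbs(p[y:y+h,x:x+w],alpha=1.2,beta=25),None,fx=k,fy=k)
cv2.imwrite('pics/m3.png',np.hstack([c('scene',330,110,130,170,3),c('side',280,60,130,170,3)]))
E
```

```text
18.1 [0.64002926 0.13443033 0.13724335] [-3.14105775e+00  2.36514090e-04  1.58419926e+00] 0.05335653247658306
```

View pics/m3.png

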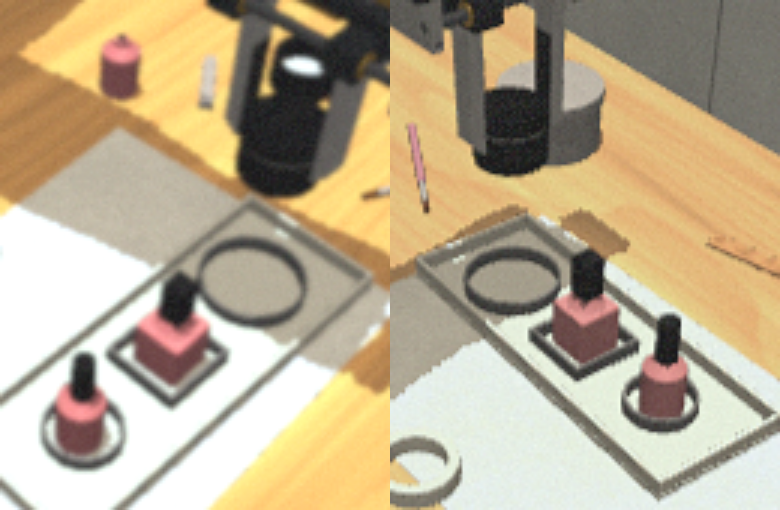

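The jar is held upright (seam level), with both bottles seated. I'll lower it into the wide collar.

In the tool's units: 115.5 mm is 0.154, 115 mm is 0.1533.

Emit:
arm_command([
  [[0, 0, 0.04, 0, 0, 0, 1], [0, 0, 0.0827, 0, 0, 0, 1], [0, 0, 0.112, 0, 0, 0, 1], [0, 0, 0.1293, 0, 0, 0, 1], [0, 0, 0.14, 0, 0, 0, 1], [0, 0, 0.1467, 0, 0, 0, 1], [0, 0, 0.1507, 0, 0, 0, 1], [0, 0, 0.1533, 0, 0, 0, 1], [0, 0, 0.154, 0, 0, 0, 1], [0, 0, 0.154, 0, 0, 0, 1]],
])

```text
time_s: 19.2
ee_pos: [0.6405, 0.1354, 0.0223]
eef_rot: [3.141, -0.0, 1.585]
force: [-0.7, 0.9, -0.7]
grip_width: 0.0538
grip_force: 15.0
```

In the tool's units: -180 mm is -0.24, -150 mm is -0.2.

Emit:
arm_command([
  [[0, 0, 0, 0, 0, 0, -0.5], [0, 0, 0, 0, 0, 0, -0.5], [0, 0, 0, 0, 0, 0, -0.5], [0, 0, 0, 0, 0, 0, -0.5], [0, 0, 0, 0, 0, 0, -0.5], [0, 0, -0.0333, 0, 0, 0, -0.5], [0, 0, -0.0867, 0, 0, 0, -0.5], [0, 0, -0.1467, 0, 0, 0, -0.5], [0, 0, -0.2, 0, 0, 0, -0.5], [0, 0, -0.24, 0, 0, 0, -0.5], [0, 0, -0.24, 0, 0, 0, -0.5]],
])

```text
time_s: 20.3
ee_pos: [0.6417, 0.1356, 0.2071]
eef_rot: [3.134, -0.001, 1.585]
force: [-0.1, 0.2, -1.1]
grip_width: 0.0708
grip_force: 0.0
```

In the tool's units: -210 mm is -0.28, -200 mm is -0.2667.

Emit:
arm_command([
  [[0, -0.0533, 0, 0, 0, 0, -0.5], [0, -0.1133, 0, 0, 0, 0, -0.5], [0, -0.1733, 0, 0, 0, 0, -0.5], [0, -0.2333, 0, 0, 0, 0, -0.5], [0, -0.2667, 0, 0, 0, 0, -0.5], [0, -0.28, 0, 0, 0, 0, -0.5], [0, -0.28, 0, 0, 0, 0, -0.5]],
])

```text
time_s: 21.0
ee_pos: [0.4301, 0.1325, 0.202]
eef_rot: [3.141, -0.0, 1.585]
force: [1.0, 0.6, -0.3]
grip_width: 0.0708
grip_force: 0.0
```

```bash
python3 - <<'E'
from h import *
import cv2
o=ctrl.get_obs();print(o['time_s'],o['ee_pos'],o['joint_vel'].round(3) if hasattr(o['joint_vel'],'round') else o['joint_vel'])
f=lambda q:cv2.convertScaleAbs(q,alpha=1.2,beta=25)
a,b=[f(cams.camera(n)[0]) for n in('scene','side')]
t=np.hstack([cv2.resize(a[150:290,320:460],None,fx=2.8,fy=2.8),cv2.resize(b[90:230,280:420],None,fx=2.8,fy=2.8)])
u=np.hstack([cv2.resize(q,(320,200)) for q in(a,b)])
cv2.imwrite('pics/m4.png',np.vstack([t,np.pad(u,((0,0),(0,t.shape[1]-640),(0,0)))]))
E
```

```text
21.0 [0.43008918 0.13247731 0.2019727 ] [-0.009  0.046 -0.049 -0.001 -0.    -0.006]
```

View pics/m4.png

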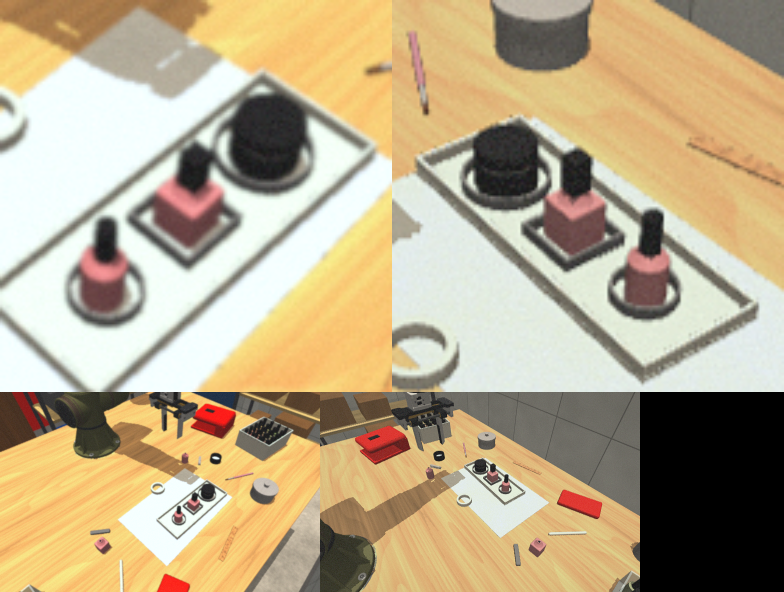

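All three stand upright in their holders, the open ones are untouched, and the arm is clear.

```bash
python3 -c "
from station import ctrl;print(ctrl.hand_in())"
```

```text
the job is handed in; nothing more can be done
None
```

The lidded jar, capped round bottle and capped square bottle are standing upright in the wide, narrow and square holders, the three open ones were left where they stood, and I handed the job in at about 21 s; it returned no verdict.

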